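Hold a ring holder home in the corner of a registration plate

ROBOT

A 6-joint arm with a two-finger parallel gripper is mounted at the origin on the work surface. World frame = base frame: x ahead of the robot, y to its left, z up, the work surface at z = 0. Lengths are in mm, angles in rad, forces in N, time in s.
With the tool pointing down it reaches from about 275 to 725 mm from the base axis. Payload 15.9 kg.
Tool frame: the origin (TCP) lies midway between the tips of the shut fingers; the grasp point (between the pads) lies 19 mm behind it; z points along the fingers, y is the line along which they close (so a half turn about z gives the same grasp; the last joint's range is limited). The gripper opens to 85 mm and grips with 20 to 120 N. Pads are 22 mm wide; open, the fingers measure 114 mm over their backs; the gripper's body (76 mm by 85 mm) begins 54 mm behind the grasp point. The pads swing forward as they close: fully open they stand 13 mm farther back than shut.
Start: joints at [-1.176, 0.213, -0.034, 1.323, 0, 1.571], TCP at [192.304, -461.524, 231.306] pointing down, gripper open.
Joint ranges: [-2.98, 2.98], [-0.74, 1.72], [-1.14, 1.35], [-2.1, 2.04], [-1.57, 1.44], [-3.14, 3.14]. Speed limits (rad/s): [1.89, 1.89, 2.39, 2.57, 3.14, 3.14].

INTERFACE

Orientations are given as a rotation vector (axis times angle).
In Python, from workcell import telemetry, vision, arm gives the robot as it stands.
- The arm moves only by the tool arm_command, never from a script. Its argument "rows" is text: rows parted by semicolons, each of 6 numbers parted by spaces: the shift along the tool's x, y, z normalised to -1 to 1, where 1 is 0.15 m, then the turn, a rotation vector about the tool's x, y, z normalised to -1 to 1, where 1 is 360 degrees. In form: dx dy dz rx ry rz; .... A call has 1 to 8 rows; each row is the pose to reach, as a shift and turn from the pose commanded when the call began, along the tool's axes at that moment, turning the shorter way round; what a row does not reach only later rows make up. A row lasts 1/10 s, in which the tool goes at most 50 mm and 8.59 degrees, less where a joint would pass 70% of its speed; a pose out of reach is approached as far as the arm can. A call with a number of a shift or a turn outside -1 to 1 is refused whole. A call with a gripper value outside its range is refused whole. "grip" is the opening, from 0 (shut) to 1 (fully open), set as the call begins (left out, the last holds). The fingers move at their own pace and stop on an object; the grip force is fixed at half the most. Time passes only in rows, so rows that repeat a pose let the fingers close. It gives the time, the measured TCP pose, the force, the opening and the grip force at its end, in the units of the state.
- telemetry.state(): the state, without advancing time (a new reading comes with each control period).
- vision.snapshot(name): name is "side" or "top"; returns the picture (384x512x3 uint8, blue, green, red); there is no depth.
- vision.camera_params(name): a dict with "fx", "fy", "cx", "cy" (pixels), "R" (3x3) and "t" (3): a world point X has camera coordinates R X + t. Camera axes: x right, y down, z forward; pixel columns grow to the right and rows downward; lengths in mm; the calibration is good to about 2 mm. A picture is of the moment at which its call begins. camera_params takes no time and is no camera call.
- arm.close_job(): hands the job in; it is judged then, once.
The state is a dict: "time": time; "q": joint angles; "dq": joint speeds; "joint_efforts": joint torques, N m; "eef_pos": TCP position; "tcp_rot": TCP orientation; "force": force on the tool from outside, world axes, zero at the start; "wrist_torque": the same for the moment, N m; "gripper_width": finger opening in mm; "grasp_force": force on a finger pad.
Only numpy, scipy, OpenCV 4.12 (cv2) and the standard library are available. Lean on these libraries where they do the work, as an engineer would, in place of code of your own. Each camera call takes 0.05 s, during which the arm holds its last target. There are 200 camera calls.

TASK

Pick up the ring holder (square metal foot, blue upright block) and set its foot flat on the open part of the dark corner plate, then slide it under the overhanging lips until the foot is squarely home against both brass stops at once. Press it gently against the two stops and finish while still pressing: the program ends with the robot holding the ring holder in the corner, both contacts made, ready for engraving. Leave the jar, the bottle and the screwdriver where they are.

Things in the scene. Friction and masses are not known exactly. Their poses are not given: they have to be found in the camera images.
- ring_holder: Ring holder, about 0.3 kg, loose. Polished foot foot 70 x 70 mm, 10 mm thick; on its centre a blue block 30 x 30 mm, from 10 to 58 mm above the underside (grip this); on top a steel tab and a brass ring, 82 mm in all. Same after every quarter turn about z. Origin: centre of the underside; x and y along the sides of foot and block. The foot slides easily (friction 0.2) on plate and stops.
- corner_plate: Dark steel plate 160 x 160 x 12 mm, fixed to the bench, place and yaw vary. Origin: centre of its underside; top face 12 mm up. stop_a is on its +x edge, stop_b on its +y edge; the rest is open. A foot centred on the plate clears both lips by 19 mm; when home the foot's centre is at plate x = +27, y = +27 mm.
- corner (a point): The point on the plate's top face where the two stop faces meet: plate frame x = +62, y = +62, z = 12 mm.
- stop_a: Fixed rigid brass bar on the plate's +x edge. Stop face at plate x = +62 mm, looking to plate -x, from plate y = -60 to +62. Top 19 mm above the plate's top face; a lip 5 mm thick overhangs the face by 8 mm (to x = +54) with 14 mm clear height under it, so a foot gets in only by sliding. Origin and axes: those of the corner plate.
- stop_b: Fixed rigid brass bar on the plate's +y edge, like stop_a: stop face at plate y = +62 mm, looking to plate -y, from plate x = -60 to +62, same lip (to y = +54). Origin and axes: those of the corner plate.
- cream_jar: White round jar with yellow label, 64 mm across, 62 mm tall, loose; leave alone. Origin: centre of the underside.
- green_bottle: Green glass bottle, 72 mm across, 120 mm tall, loose; leave alone. Origin: centre of the underside.
- screwdriver: Screwdriver lying on the bench, 170 mm long, loose; leave alone. Origin under its middle, handle to its -x.
Mind the look-alikes: they are no part of the job. Leave any brown look-alike of the ring_holder alone. Several things have the shape of the corner_plate; the one meant has the colours described above.

How it is judged (in metres and radians):
At the end, for the whole second after the job is handed in: Through the last second the fingers touch the ring holder and it presses on stop_a and on stop_b with 1 to 40 N each; its foot is in the corner (centre within 3 mm of home along both plate axes), flat on the plate (within 3 mm, tilt under 0.06 rad), square to it within 0.04 rad, and still (contact force between ring_holder and stop_a between 1 and 40 N and contact force between ring_holder and stop_b between 1 and 40 N and contact force between the fingers and ring_holder above 1 N and x of ring_holder in the frame of corner between -0.038 and -0.032 m and y of ring_holder in the frame of corner between -0.038 and -0.032 m and z of ring_holder in the frame of corner below 0.003 m and angle between ring_holder's own z axis and vertical below 0.06 rad and (angle between the x axis of ring_holder and the x axis of corner_plate, either way round below 0.04 rad or angle between the x axis of ring_holder and the y axis of corner_plate, either way round below 0.04 rad) and linear speed of ring_holder below 0.02 m/s); the arm keeps its last pose, push and grip.
It fails at once if the jar, the bottle or the screwdriver is moved more than 20 mm (distance of any of cream_jar, green_bottle, screwdriver from where it was at the start of the episode above 0.02 m).
It fails at once if the ring holder is rammed against a stop with more than 80 N (contact force between ring_holder and stop_a above 80 N or contact force between ring_holder and stop_b above 80 N).
It also fails if it takes over 51 s, if anything falls off the work surface, if the arm or the gripper's body presses on something with over 40 N, if the wrist force passes 120 N, or if a joint passes its speed limit or range.

## Working session

There is one attempt and no reset: what is moved stays moved. The work goes in short steps, Python scripts to look and compute and a tool call to move; the robot and the scene stay as the last step left them, time stands still between calls to the robot, and variables do not carry over. Pictures are saved under pics/ and viewed, at most 10 in all, crops included, and the job is handed in when it is done.

Besides the shell and the picture viewer there is one more tool, called after "Request:" as name(argument=value, ...), one argument or row to a line, values as JSON. arm_command: Moves the arm, as the interface text tells. Scaled input: -1 to 1 covers 0.15 m each way for a shift and 360 degrees each way for a turn. Its arguments: {"type":"object","properties":{"rows":{"type":"string"},"grip":{"type":"number"}},"required":["rows"]}

```bash
mkdir -p pics; python3 - <<'E'
from workcell import telemetry, vision
import cv2
for n in ("top","side"):
    cv2.imwrite(f"pics/{n}0.png",vision.snapshot(n))
    p=vision.camera_params(n);print(n,p)
s=telemetry.state();print(s)
E
```

```text
top {'fx': 471.43107316132506, 'fy': 471.43107316132506, 'cx': 254.793769606912, 'cy': 190.0902091994612, 'R': array([[-8.98836282e-02, -9.95952212e-01,  3.52412315e-04],
       [-9.72201038e-01,  8.76632839e-02, -2.17118147e-01],
       [ 2.16208405e-01, -1.98579824e-02, -9.76145269e-01]]), 't': array([ 38.33309067, 530.41983029, 941.89691663])}
side {'fx': 474.14439648083993, 'fy': 474.14439648083993, 'cx': 257.24190838974175, 'cy': 190.565439640953, 'R': array([[-0.89447745, -0.44709796, -0.00367598],
       [-0.29237882,  0.59112233, -0.75172403],
       [ 0.33826723, -0.67132541, -0.65946756]]), 't': array([ 475.72807647,  190.41057161, 1082.22169131])}
{'time': 0.1, 'q': array([-1.17595545e+00,  2.13289563e-01, -3.50081918e-02,  1.32349992e+00,
        3.25756116e-05,  1.57077742e+00]), 'dq': array([-0.00058632,  0.00023365,  0.00170843, -0.00010297, -0.00083493,
        0.00010641]), 'joint_efforts': array([-1.57544582e-03, -6.87250113e+01,  4.87806630e+01,  1.23160655e-02,
       -7.51697849e-05, -4.92917621e-06]), 'eef_pos': array([ 192.21865819, -461.23341248,  230.86963664]), 'tcp_rot': array([-3.07959480e+00, -6.16028885e-01,  2.58241000e-04]), 'force': array([-0.204717  , -0.64266784,  0.49155463]), 'wrist_torque': array([-0.00258772, -0.02815539, -0.04816033]), 'grasp_force': 0.0, 'gripper_width': 85.63722857788612}
```

View pics/top0.png

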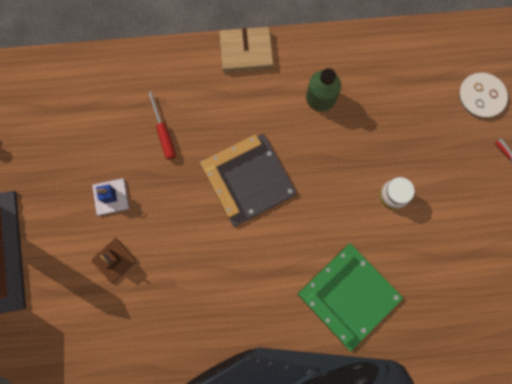

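View pics/side0.png

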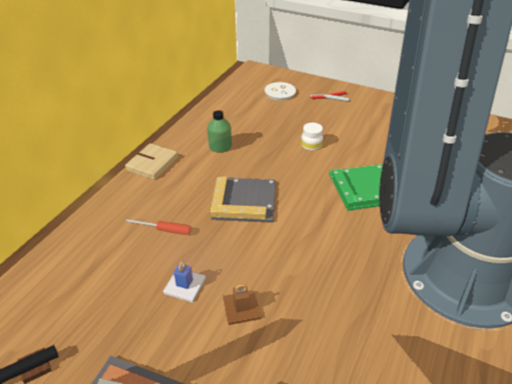

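Candidates for the ring holder in the top view are the white foot with blue block at (110,197) and the brown one at (113,262); the blue one fits. Candidates for the plate are the dark one with brass bars at (249,179) and the green one at (351,297); the dark one fits. I'll confirm both in an enlarged crop.

```bash
python3 - <<'E'
import cv2,numpy as np
t=cv2.imread("pics/top0.png")
a=cv2.resize(t[170:225,80:140],None,fx=6.6,fy=6.6,interpolation=cv2.INTER_CUBIC)
b=cv2.resize(t[125:230,195:305],None,fx=3.6,fy=3.6,interpolation=cv2.INTER_CUBIC)
h=max(a.shape[0],b.shape[0]);c=np.zeros((h,a.shape[1]+b.shape[1],3),np.uint8)
c[:a.shape[0],:a.shape[1]]=a;c[:b.shape[0],a.shape[1]:]=b
print(a.shape,b.shape);cv2.imwrite("pics/c1.png",c)
E
```

```text
(363, 396, 3) (378, 396, 3)
```

View pics/c1.png

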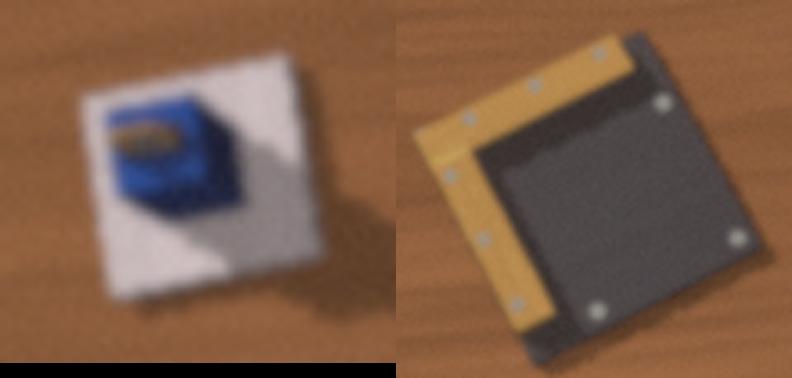

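```bash
cat > fit.py <<'E'
import numpy as np
from workcell import vision
from scipy.optimize import least_squares
def proj(n,X):
    p=vision.camera_params(n);c=np.asarray(X)@p["R"].T+p["t"]
    return np.c_[p["fx"]*c[:,0]/c[:,2]+p["cx"],p["fy"]*c[:,1]/c[:,2]+p["cy"]]
def world(v,P):
    P=np.asarray(P,float);c,s=np.cos(v[2]),np.sin(v[2])
    return np.c_[v[0]+c*P[:,0]-s*P[:,1],v[1]+s*P[:,0]+c*P[:,1],P[:,2]]
def fit(n,P,uv,v0):
    r=least_squares(lambda v:(proj(n,world(v,P))-uv).ravel(),v0,x_scale=[100,100,1],loss="soft_l1")
    return r.x,(proj(n,world(r.x,P))-uv).round(1)
E
python3 - <<'E'
import numpy as np
from fit import *
f=np.array([[82,97],[287,55],[322,258],[108,298]])/6.6+[79.6,169.6]
F=[(35,35,10),(35,-35,10),(-35,-35,10),(-35,35,10)]
v,r=fit("top",F,f,[500,250,0]);print(v,np.degrees(v[2]),r.tolist())
B=[(15,15,58),(15,-15,58),(-15,-15,58),(-15,15,58)]
print(((proj("top",world(v,B))-[79.6,169.6])*6.6).round())
print(proj("side",world(v,F+B)).round(1).tolist())
b=np.array([[249,33],[369,250],[144,365],[19,134],[77,150],[219,33],[239,70],[124,332],[160,312]])/3.6+[194.6,124.6]
P=[(80,-80,12),(-80,-80,12),(-80,80,12),(80,80,31),(54,54,31),(80,-60,31),(54,-60,31),(-60,80,31),(-60,54,31)]
v,r=fit("top",P,b,[500,0,0.4]);print(v,np.degrees(v[2]),r.tolist())
print(proj("side",world(v,P)).round(1).tolist())
import cv2
s=cv2.imread("pics/side0.png")
c=np.hstack([cv2.resize(s[255:310,150:215],(390,330),interpolation=cv2.INTER_CUBIC),cv2.resize(s[170:225,205:285],(400,275),interpolation=cv2.INTER_CUBIC)[:275].repeat(1,0) if 0 else cv2.copyMakeBorder(cv2.resize(s[170:225,205:285],(400,275),interpolation=cv2.INTER_CUBIC),0,55,0,0,cv2.BORDER_CONSTANT)])
cv2.imwrite("pics/c2.png",c)
E
```

```text
[5.57221394e+02 3.11226471e+02 1.15517609e-01] 6.618671442627391 [[0.1, 0.1], [0.1, 0.3], [-0.6, -0.4], [0.3, -0.0]]
[[102. 110.]
 [195.  92.]
 [208. 181.]
 [115. 200.]]
[[163.0, 290.0], [177.6, 266.5], [205.4, 274.7], [191.8, 298.9], [172.7, 271.6], [179.1, 261.5], [191.5, 265.1], [185.3, 275.4]]
[5.69285372e+02 5.01067423e-01 3.93150673e-01] 22.525874284520714 [[-0.1, -1.0], [0.4, -0.7], [-1.3, 0.6], [0.0, -0.1], [-0.3, 0.3], [0.5, 0.0], [0.4, -0.4], [-0.4, 0.4], [0.3, 0.4]]
[[218.8, 176.0], [275.8, 178.4], [273.2, 218.7], [210.1, 210.4], [221.6, 203.9], [217.4, 175.3], [226.8, 175.7], [265.4, 213.0], [266.0, 205.9]]
```

View pics/c2.png

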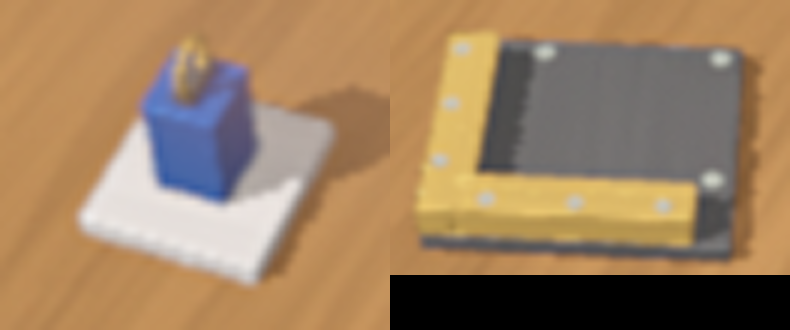

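Blue/white holder and dark/brass plate are confirmed. In the side view, left foot corner (163.7,291) and brass corner (210,212) agree with the fits to about 1.5 px, so relative poses are good. The upper bar is stop_a (+x) and the left bar is stop_b (+y). The approach height stays at 231 mm, above the bottle.

```bash
cat > go.py <<'E'
import sys,numpy as np
from workcell import telemetry
from scipy.spatial.transform import Rotation as R
s=telemetry.state()
Q=R.from_rotvec(s["tcp_rot"])
def rel(x,y,z,yawdeg):
    T=R.from_euler("z",yawdeg,degrees=True)*R.from_rotvec([np.pi,0,0])
    d=Q.inv().apply(np.array([x,y,z])-s["eef_pos"])/150
    return d.round(4),((Q.inv()*T).as_rotvec(degrees=True)/360).round(4)
if __name__=="__main__":
    print(*rel(*map(float,sys.argv[1:])),s["time"],s["eef_pos"],s["force"],s["gripper_width"])
E
python3 go.py 557 311.5 231 6.6
```

```text
[ 4.2264e+00 -3.8197e+00  3.1000e-03] [-0.0002  0.      0.0445] 0.1 [ 192.21865819 -461.23341248  230.86963664] [-0.204717   -0.64266784  0.49155463] 85.63722857788612
```

Request:
arm_command(
  rows="0.845 -0.764 0 0 0 0;0.845 -0.764 0 0 0 0;0.845 -0.764 0 0 0 0;0.845 -0.764 0 0 0 0",
  grip=1,
)

```text
time: 0.5
eef_pos: [265.9, -303.9, 231.2]
tcp_rot: [-3.079, -0.619, -0.0]
force: [0.5, -0.1, -0.0]
gripper_width: 85.4
grasp_force: 0.0
```

Request:
arm_command(
  rows="0.845 -0.764 0 0 0 0;0.845 -0.764 0 0 0 0;0.845 -0.764 0 0 0 0;0.845 -0.764 0 0 0 0",
)

```text
time: 0.9
eef_pos: [338.8, -149.4, 231.3]
tcp_rot: [-3.079, -0.62, -0.0]
force: [0.4, -0.8, 0.1]
gripper_width: 85.1
grasp_force: 0.0
```

Request:
arm_command(
  rows="0.845 -0.764 0 0 0 0;0.845 -0.764 0 0 0 0;0.845 -0.764 0 0 0 0;0.845 -0.764 0 0 0 0",
)

```text
time: 1.3
eef_pos: [411.9, 5.3, 231.0]
tcp_rot: [-3.079, -0.62, 0.0]
force: [-0.1, -0.1, -0.8]
gripper_width: 85.5
grasp_force: 0.0
```

Request:
arm_command(
  rows="0.845 -0.764 0 0 0 0;0.845 -0.764 0 0 0 0;0.845 -0.764 0 0 0 0;0.845 -0.764 0 0 0 0",
)

```text
time: 1.7
eef_pos: [484.8, 160.1, 230.5]
tcp_rot: [-3.079, -0.62, 0.001]
force: [-0.7, -1.0, 0.3]
gripper_width: 85.1
grasp_force: 0.0
```

```bash
python3 go.py 557 311.5 130 6.6
```

```text
[ 0.8352 -0.7442  0.67  ] [-0.0001  0.0001  0.0449] 1.7 [484.7501709  160.05954883 230.50636742] [-0.69686141 -1.02889969  0.30856241] 85.13852609676564
```

Request:
arm_command(
  rows="0.835 -0.744 0 0 0 0.045;0.835 -0.744 0.3 0 0 0.045;0.835 -0.744 0.67 0 0 0.045;0.835 -0.744 0.67 0 0 0.045;0.835 -0.744 0.67 0 0 0.045;0.835 -0.744 0.67 0 0 0.045;0.835 -0.744 0.67 0 0 0.045",
)

```text
time: 2.4
eef_pos: [584.0, 129.2, 147.5]
tcp_rot: [-3.085, -0.304, 0.009]
force: [-0.1, 0.2, 0.2]
gripper_width: 85.5
grasp_force: 0.0
```

```bash
python3 go.py 557 311.5 25 6.6; python3 - <<'E'
from workcell import vision
import cv2,numpy as np
t=vision.snapshot("top")[140:260,50:170];s=vision.snapshot("side")[200:320,130:250]
cv2.imwrite("pics/c3.png",cv2.resize(np.hstack([t,s]),None,fx=3.3,fy=3.3,interpolation=cv2.INTER_CUBIC))
E
```

```text
[ 0.0626 -1.1915  0.8671] [-0.0067  0.0006  0.013 ] 2.4 [583.96769208 129.23590859 147.46716744] [-0.05702583  0.20796682  0.16521491] 85.47544742747965
```

View pics/c3.png

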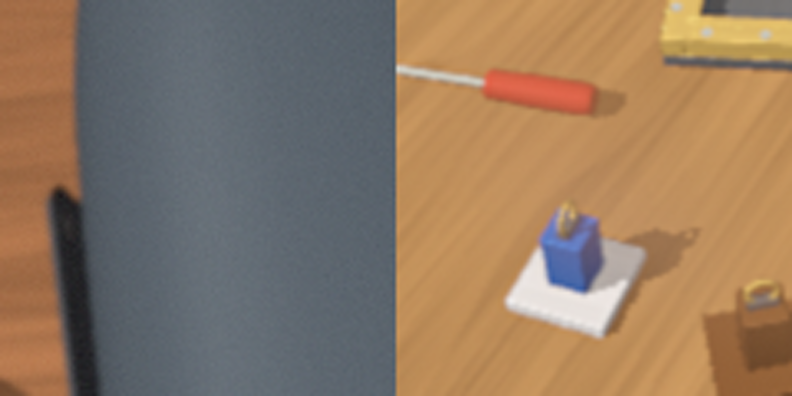

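The arm covers the top view here, and the side view shows the gripper not yet over the holder. The move went to (584,129), not where it was sent, so I'll check the joints.

```bash
python3 - <<'E'
from workcell import telemetry
s=telemetry.state();print(s["q"].round(3),s["dq"].round(3),s["eef_pos"],s["tcp_rot"],s["time"])
E
```

```text
[0.196 0.443 0.074 1.204 0.042 3.141] [ 0.001 -0.018  0.012  0.019  0.002  0.001] [583.74043325 129.31902635 147.43692705] [-3.08507563 -0.30466786  0.00994799] 2.5
```

Request:
arm_command(
  rows="0 0 0 0 0 0",
)

```text
time: 2.6
eef_pos: [583.9, 129.3, 148.5]
tcp_rot: [-3.085, -0.305, 0.008]
force: [-0.2, 0.2, 0.6]
gripper_width: 85.4
grasp_force: 0.0
```

Joint 6 hit its limit (yaw = q1 + π − q6). The block repeats every quarter turn, so I'll use yaw 96.6° for the grasp and 112.5° at the plate.

```bash
python3 go.py 583 129 148 96.6
```

```text
[-0.0065  0.001   0.0031] [-0.0055 -0.0048 -0.237 ] 2.6 [583.93672618 129.31193819 148.47554481] [-0.17510741  0.23976408  0.55653906] 85.44927028905937
```

Request:
arm_command(
  rows="0 0 0 -0.0055 -0.0048 -0.237;0 0 0 -0.0055 -0.0048 -0.237;0 0 0 -0.0055 -0.0048 -0.237;0 0 0 -0.0055 -0.0048 -0.237;0 0 0 -0.0055 -0.0048 -0.237;0 0 0 -0.0055 -0.0048 -0.237;0 0 0 -0.0055 -0.0048 -0.237;0 0 0 -0.0055 -0.0048 -0.237",
)

```text
time: 3.4
eef_pos: [584.1, 129.2, 148.8]
tcp_rot: [-2.394, -2.021, 0.001]
force: [0.8, 0.1, -0.4]
gripper_width: 85.4
grasp_force: 0.0
```

```bash
python3 go.py 557 311.5 130 96.6
```

```text
[ 1.1671 -0.3808  0.1339] [-0.001  -0.001  -0.0451] 3.4 [584.08632592 129.21401407 148.79602404] [ 0.81052839  0.12958342 -0.39916152] 85.3697425206074
```

Request:
arm_command(
  rows="0.6 -0.19 0 -0.001 -0.001 -0.045;0.9 -0.3 0 -0.001 -0.001 -0.045;0.9 -0.3 0 -0.001 -0.001 -0.045;0.9 -0.3 0 -0.001 -0.001 -0.045",
)

```text
time: 3.8
eef_pos: [562.0, 274.6, 149.6]
tcp_rot: [-2.092, -2.343, -0.001]
force: [0.3, -0.6, -0.0]
gripper_width: 85.3
grasp_force: 0.0
```

```bash
python3 go.py 557 311.5 110 96.6
```

```text
[ 0.2476 -0.0052  0.2644] [ 0.     -0.0002 -0.0004] 3.8 [561.9716165  274.6345016  149.62091629] [ 0.25284587 -0.63164324 -0.03425897] 85.3140130570674
```

Request:
arm_command(
  rows="0.248 -0.005 0.2 0 0 0;0.248 -0.005 0.264 0 0 0;0.248 -0.005 0.264 0 0 0;0.248 -0.005 0.264 0 0 0",
)

```text
time: 4.2
eef_pos: [558.7, 306.0, 110.2]
tcp_rot: [-2.099, -2.337, 0.001]
force: [1.2, -1.4, 0.6]
gripper_width: 85.5
grasp_force: 0.0
```

```bash
python3 go.py 557 311.5 25 96.6; python3 - <<'E'
from workcell import vision
import cv2,numpy as np
t=vision.snapshot("top")[140:260,50:170];s=vision.snapshot("side")[200:320,130:250]
cv2.imwrite("pics/c4.png",cv2.resize(np.hstack([t,s]),None,fx=3.3,fy=3.3,interpolation=cv2.INTER_CUBIC))
E
```

```text
[ 0.038  -0.0072  0.568 ] [-0.0001  0.     -0.0013] 4.2 [558.70997743 305.97203264 110.19523373] [ 1.19368951 -1.36476519  0.64768487] 85.46419277913063
```

View pics/c4.png

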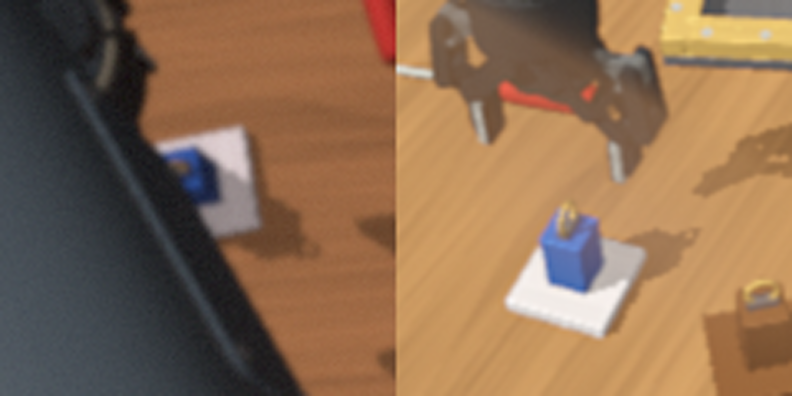

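The gripper straddles the block in the side view (finger tips at (484,140) and (620,180), ring at (568,218)). It is about 5 mm short in y, so I'll correct that and descend.

Request:
arm_command(
  rows="0.038 -0.007 0 0 0 0;0.038 -0.007 0.1 0 0 0;0.038 -0.007 0.1 0 0 0;0.038 -0.007 0.1 0 0 0",
)

```text
time: 4.7
eef_pos: [556.7, 312.0, 94.6]
tcp_rot: [-2.098, -2.337, 0.002]
force: [-0.5, -0.2, 0.3]
gripper_width: 85.7
grasp_force: 0.0
```

```bash
python3 go.py 557 311.5 25 96.6
```

```text
[-0.0033  0.0024  0.4642] [-0.0002  0.0001 -0.0012] 4.7 [556.67783341 311.99716375  94.62766135] [-0.5035006  -0.16654574  0.27692771] 85.74149612426507
```

Request:
arm_command(
  rows="-0.003 0 0.15 0 0 -0.001;-0.003 0 0.3 0 0 -0.001;-0.003 0 0.42 0 0 -0.001;-0.003 0 0.464 0 0 -0.001;-0.003 0 0.464 0 0 -0.001;-0.003 0 0.464 0 0 -0.001",
)

```text
time: 5.3
eef_pos: [557.3, 311.9, 25.8]
tcp_rot: [-2.091, -2.344, -0.0]
force: [0.9, -0.1, -0.7]
gripper_width: 85.5
grasp_force: 0.0
```

Request:
arm_command(
  rows="0 0 0 0 0 0;0 0 0 0 0 0;0 0 0 0 0 0;0 0 0 0 0 0;0 0 0 0 0 0;0 0 0 0 0 0;0 0 0 0 0 0;0 0 0 0 0 0",
  grip=0,
)

```text
time: 6.1
eef_pos: [557.0, 311.8, 25.1]
tcp_rot: [-2.091, -2.344, 0.0]
force: [0.5, -0.7, 6.1]
gripper_width: 29.4
grasp_force: 60.6
```

```bash
python3 go.py 557 311.5 25 96.6; python3 - <<'E'
from workcell import vision
import cv2
cv2.imwrite("pics/c5.png",cv2.resize(vision.snapshot("side")[210:320,120:240],None,fx=5,fy=5,interpolation=cv2.INTER_CUBIC))
E
```

```text
[-0.0017 -0.0001  0.0006] [-0.0001  0.     -0.0002] 6.1 [556.98873357 311.75077811  25.08698944] [ 0.49748237 -0.73239465  6.10977588] 29.37689703851746
```

View pics/c5.png

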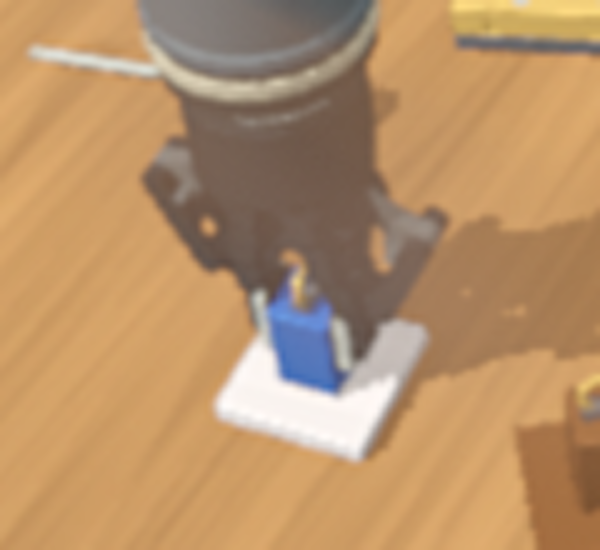

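The block is gripped at (310,340) with width 29.4 and 60 N. Lift.

Request:
arm_command(
  rows="0 0 -0.1 0 0 0;0 0 -0.3 0 0 0;0 0 -0.5 0 0 0;0 0 -0.5 0 0 0;0 0 -0.5 0 0 0",
)

```text
time: 6.65
eef_pos: [556.8, 311.7, 99.5]
tcp_rot: [-2.091, -2.344, 0.001]
force: [0.5, 0.4, -3.1]
gripper_width: 29.4
grasp_force: 60.1
```

```bash
python3 go.py 569 0.5 100 112.5
```

```text
[-2.0703 -0.1553 -0.0026] [-0.0001  0.     -0.0443] 6.65 [556.80674274 311.67370894  99.51976202] [ 0.54628918  0.43914039 -3.05654542] 29.414150228612005
```

Request:
arm_command(
  rows="-0.15 0 0 0 0 0;-0.35 -0.02 0 0 0 -0.01;-0.55 -0.04 0 0 0 -0.02;-0.75 -0.06 0 0 0 -0.03;-0.95 -0.08 0 0 0 -0.044;-1 -0.08 0 0 0 -0.044;-1 -0.08 0 0 0 -0.044",
)

```text
time: 7.35
eef_pos: [561.3, 160.1, 98.5]
tcp_rot: [-1.751, -2.606, 0.004]
force: [0.4, -0.0, -3.1]
gripper_width: 29.1
grasp_force: 60.0
```

```bash
python3 go.py 569 0.5 100 112.5
```

```text
[-1.0043 -0.3548 -0.009 ] [-0.0005 -0.     -0.0008] 7.35 [561.2986657  160.08627441  98.50693889] [ 0.41576856 -0.00685654 -3.06191108] 29.126929813430237
```

Request:
arm_command(
  rows="-0.2 -0.07 0 0 0 0;-0.4 -0.14 0 0 0 0;-0.6 -0.21 0 0 0 0;-0.8 -0.28 0 0 0 0;-0.95 -0.34 0 0 0 0;-1 -0.355 0 0 0 0;-1 -0.355 0 0 0 0",
)

```text
time: 8.05
eef_pos: [569.7, 2.4, 99.2]
tcp_rot: [-1.749, -2.608, 0.002]
force: [0.2, 0.3, -2.9]
gripper_width: 29.2
grasp_force: 60.1
```

```bash
python3 go.py 569 0.5 42 112.5
```

```text
[-0.0099 -0.0086  0.3812] [-0.0003 -0.0001 -0.0006] 8.05 [569.73271702   2.37424531  99.17424777] [ 0.24489959  0.30474431 -2.89789837] 29.196327184107933
```

Request:
arm_command(
  rows="-0.01 -0.008 0.1 0 0 -0.0006;-0.01 -0.008 0.2 0 0 -0.0006;-0.01 -0.008 0.3 0 0 -0.0006;-0.01 -0.008 0.375 0 0 -0.0006;-0.01 -0.008 0.381 0 0 -0.0006;-0.01 -0.008 0.381 0 0 -0.0006",
)

```text
time: 8.65
eef_pos: [569.2, 1.1, 42.7]
tcp_rot: [-1.742, -2.613, 0.002]
force: [0.9, 0.9, -2.5]
gripper_width: 29.7
grasp_force: 60.1
```

```bash
python3 go.py 569 0.5 37.1 112.5; python3 - <<'E'
from workcell import vision
import cv2,numpy as np
s=vision.snapshot("side")[140:235,190:300]
cv2.imwrite("pics/c6.png",cv2.resize(s,None,fx=6,fy=6,interpolation=cv2.INTER_CUBIC))
from fit import *
print(((proj("side",world([569,.5,np.radians(22.5)],[(35,35,17),(35,-35,17),(-35,-35,17),(-35,35,17)]))-[190,140])*6).round())
E
```

```text
[-0.0031 -0.0026  0.037 ] [-0.0002 -0.      0.0003] 8.65 [569.18865093   1.07696264  42.65474193] [ 0.87774778  0.89228859 -2.53354152] 29.70731370146192
[[241. 379.]
 [258. 275.]
 [412. 281.]
 [401. 387.]]
```

View pics/c6.png

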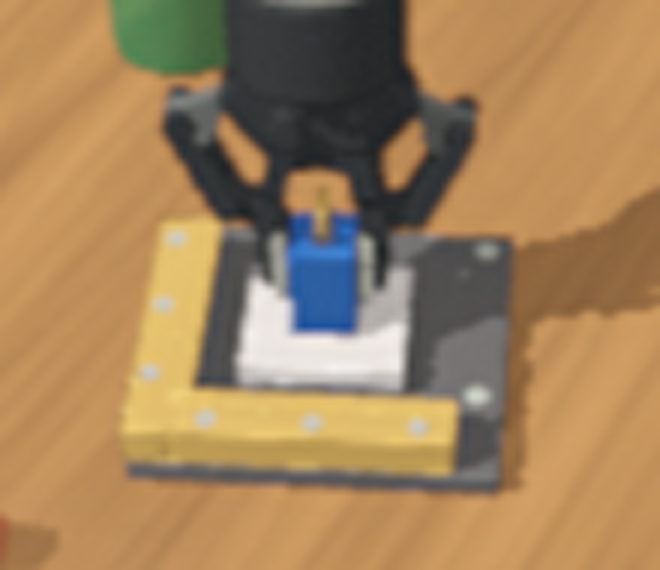

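The foot (corners about (238,380) and (408,388)) hovers squarely over the open plate, clear of both lips. Lower to contact.

Request:
arm_command(
  rows="-0.003 -0.003 0.015 0 0 0;-0.003 -0.003 0.025 0 0 0;-0.003 -0.003 0.033 0 0 0;-0.003 -0.003 0.033 0 0 0",
)

```text
time: 9.1
eef_pos: [568.9, -0.2, 37.6]
tcp_rot: [-1.743, -2.613, 0.002]
force: [0.2, 0.3, -2.9]
gripper_width: 29.5
grasp_force: 60.1
```

Request:
arm_command(
  rows="0 0 0.003 0 0 0;0 0 0.003 0 0 0",
)

```text
time: 9.3
eef_pos: [568.9, -0.2, 37.2]
tcp_rot: [-1.743, -2.613, 0.002]
force: [0.1, -0.2, -3.9]
gripper_width: 29.2
grasp_force: 60.1
```

Request:
arm_command(
  rows="0 0 0.003 0 0 0;0 0 0.003 0 0 0",
)

```text
time: 9.5
eef_pos: [569.2, -0.2, 37.1]
tcp_rot: [-1.743, -2.613, 0.001]
force: [-0.9, -1.1, 2.9]
gripper_width: 29.4
grasp_force: 60.6
```

Touching the plate with about 6 N. Tool x is plate +y and tool y is plate +x, so I'll slide diagonally and stop about 4 mm short.

Request:
arm_command(
  rows="0.02 0.02 0 0 0 0;0.04 0.04 0 0 0 0;0.06 0.06 0 0 0 0;0.08 0.08 0 0 0 0;0.1 0.1 0 0 0 0;0.12 0.12 0 0 0 0;0.14 0.14 0 0 0 0;0.15 0.15 0 0 0 0",
)

```text
time: 10.3
eef_pos: [581.6, 29.8, 37.1]
tcp_rot: [1.743, 2.614, -0.001]
force: [-0.7, -1.9, 6.0]
gripper_width: 29.3
grasp_force: 61.3
```

```bash
cat > st.py <<'E'
from workcell import telemetry
import numpy as np
s=telemetry.state();a=np.radians(22.5);M=np.array([[np.cos(a),np.sin(a)],[-np.sin(a),np.cos(a)]])
print(s["time"],"plate xy",(M@(s["eef_pos"][:2]-[569.3,.5])).round(2),"z",s["eef_pos"][2].round(2),"F plate",(M@s["force"][:2]).round(2),s["force"][2].round(2),"rot",s["tcp_rot"].round(4),s["wrist_torque"].round(2))
E
python3 st.py
```

```text
10.3 plate xy [22.59 22.34] z 37.08 F plate [-1.4  -1.44] 6.01 rot [ 1.7428e+00  2.6137e+00 -1.0000e-03] [-0.32  0.23  0.04]
```

Sliding cleanly with only friction. Approach in 0.45 mm rows, in short calls.

Request:
arm_command(
  rows="0.003 0.003 0 0 0 0;0.006 0.006 0 0 0 0;0.009 0.009 0 0 0 0;0.012 0.012 0 0 0 0;0.015 0.015 0 0 0 0",
)

```text
time: 10.8
eef_pos: [582.7, 32.5, 37.1]
tcp_rot: [1.743, 2.614, -0.001]
force: [-1.0, -2.5, 6.7]
gripper_width: 29.6
grasp_force: 61.3
```

```bash
python3 st.py
```

```text
10.8 plate xy [24.64 24.41] z 37.06 F plate [-1.91 -1.96] 6.68 rot [ 1.7431e+00  2.6136e+00 -1.0000e-03] [-0.36  0.16 -0.01]
```

Request:
arm_command(
  rows="0.003 0.003 0 0 0 0;0.006 0.006 0 0 0 0;0.009 0.009 0 0 0 0;0.009 0.009 0 0 0 0",
)

```text
time: 11.2
eef_pos: [583.5, 34.3, 37.1]
tcp_rot: [1.743, 2.614, -0.001]
force: [-1.2, -1.2, 6.9]
gripper_width: 29.5
grasp_force: 61.3
```

```bash
python3 st.py
```

```text
11.2 plate xy [26.08 25.81] z 37.09 F plate [-1.57 -0.7 ] 6.93 rot [ 1.7430e+00  2.6136e+00 -8.0000e-04] [-0.27  0.1   0.  ]
```

Request:
arm_command(
  rows="0.002 0.002 0 0 0 0;0.004 0.004 0 0 0 0;0.006 0.006 0 0 0 0;0.006 0.006 0 0 0 0",
)

```text
time: 11.6
eef_pos: [583.9, 35.3, 37.1]
tcp_rot: [1.743, 2.614, -0.001]
force: [-1.8, -2.9, 6.8]
gripper_width: 29.1
grasp_force: 61.4
```

```bash
python3 st.py
```

```text
11.6 plate xy [26.78 26.63] z 37.08 F plate [-2.77 -2.  ] 6.79 rot [ 1.7431e+00  2.6135e+00 -1.4000e-03] [-0.44  0.3  -0.07]
```

Request:
arm_command(
  rows="0.002 0.002 0 0 0 0;0.004 0.004 0 0 0 0;0.006 0.006 0 0 0 0;0.006 0.006 0 0 0 0",
)

```text
time: 12.0
eef_pos: [583.7, 35.8, 37.1]
tcp_rot: [-1.744, -2.613, 0.004]
force: [-6.5, -7.2, 11.6]
gripper_width: 29.4
grasp_force: 62.0
```

```bash
python3 st.py
```

```text
12.0 plate xy [26.87 27.12] z 37.09 F plate [-8.74 -4.19] 11.64 rot [-1.7441 -2.6129  0.0037] [-1.34  1.17 -0.24]
```

stop_a is touching (x force about 8 N). Now push a little more toward stop_b (tool x) only.

Request:
arm_command(
  rows="0.002 0 0 0 0 0;0.004 0 0 0 0 0;0.004 0 0 0 0 0",
)

```text
time: 12.3
eef_pos: [583.5, 36.4, 37.1]
tcp_rot: [-1.744, -2.613, 0.004]
force: [-6.2, -7.9, 11.8]
gripper_width: 29.4
grasp_force: 62.0
```

```bash
python3 st.py
```

```text
12.3 plate xy [26.85 27.72] z 37.09 F plate [-8.74 -4.96] 11.8 rot [-1.744  -2.6129  0.0037] [-1.3   1.18 -0.25]
```

Request:
arm_command(
  rows="0.002 0 0 0 0 0;0.004 0 0 0 0 0;0.004 0 0 0 0 0",
)

```text
time: 12.6
eef_pos: [583.3, 36.9, 37.1]
tcp_rot: [-1.744, -2.613, 0.004]
force: [-5.8, -7.2, 11.7]
gripper_width: 29.2
grasp_force: 62.0
```

```bash
python3 st.py
```

```text
12.6 plate xy [26.87 28.3 ] z 37.1 F plate [-8.12 -4.42] 11.74 rot [-1.7442 -2.6129  0.0037] [-1.35  1.14 -0.33]
```

Request:
arm_command(
  rows="0.002 0 0 0 0 0;0.004 0 0 0 0 0;0.004 0 0 0 0 0",
)

```text
time: 12.9
eef_pos: [583.1, 37.4, 37.1]
tcp_rot: [1.744, 2.613, -0.004]
force: [-5.8, -8.4, 11.1]
gripper_width: 29.2
grasp_force: 62.0
```

Request:
arm_command(
  rows="0.002 0 0 0 0 0;0.004 0 0 0 0 0;0.004 0 0 0 0 0",
)

```text
time: 13.2
eef_pos: [583.1, 37.4, 37.1]
tcp_rot: [1.744, 2.612, -0.005]
force: [-3.3, -12.9, 10.8]
gripper_width: 28.9
grasp_force: 61.7
```

```bash
python3 st.py
```

```text
13.2 plate xy [26.85 28.84] z 37.14 F plate [ -8.02 -10.61] 10.78 rot [ 1.7441  2.6118 -0.0048] [-2.31  0.86 -0.28]
```

Both stops now resist (y force jumped to 10.6 N and motion stopped). Add a little on both for margin.

Request:
arm_command(
  rows="0.002 0.002 0 0 0 0;0.003 0.003 0 0 0 0;0.003 0.003 0 0 0 0;0.003 0.003 0 0 0 0;0.003 0.003 0 0 0 0",
)

```text
time: 13.7
eef_pos: [583.1, 37.5, 37.2]
tcp_rot: [1.744, 2.611, -0.006]
force: [-5.9, -15.6, 11.9]
gripper_width: 29.1
grasp_force: 62.2
```

```bash
python3 st.py; python3 - <<'E'
from workcell import vision
import cv2,numpy as np
s=vision.snapshot("side")[150:230,195:295];t=vision.snapshot("top")[130:210,195:295]
cv2.imwrite("pics/c7.png",cv2.resize(np.hstack([s,t]),None,fx=4,fy=4,interpolation=cv2.INTER_CUBIC))
E
```

```text
13.7 plate xy [26.91 28.88] z 37.17 F plate [-11.41 -12.15] 11.87 rot [ 1.7445  2.6113 -0.0063] [-3.08  1.21 -0.19]
```

View pics/c7.png

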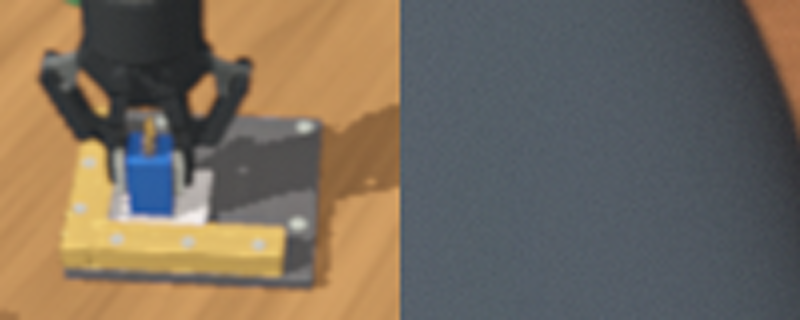

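The side view shows the foot tucked under both lips, with its free right edge at (212,195) parallel to the bars. Force is about 11–12 N on each axis, and positions match rigid contact. One settling check, then hand in.

Request:
arm_command(
  rows="0 0 0 0 0 0;0 0 0 0 0 0;0 0 0 0 0 0;0 0 0 0 0 0;0 0 0 0 0 0",
)

```text
time: 14.3
eef_pos: [583.1, 37.5, 37.2]
tcp_rot: [1.744, 2.611, -0.006]
force: [-6.8, -16.0, 12.9]
gripper_width: 29.0
grasp_force: 62.2
```

```bash
python3 st.py; python3 - <<'E'
from fit import *
print(((proj("side",world([569.3,.5,np.radians(22.5)],[(-8,-8,22),(-8,54,22)]))-[195,150])*4).round())
E
```

```text
14.3 plate xy [26.89 28.9 ] z 37.16 F plate [-12.42 -12.18] 12.9 rot [ 1.7444  2.6114 -0.0064] [-3.03  1.28 -0.21]
[[211. 166.]
 [203. 230.]]
```

```bash
python3 -c "
from workcell import arm;print(arm.close_job())"
```

```text
the job is handed in; nothing more can be done
None
```

The job is handed in at about 14 s: the arm is still gripping the ring holder, with its foot flat under the lips in the corner and pressing on both stops with roughly 7–12 N each, estimated from the wrist force; the judge's verdict was not shown.

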